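Nip up a rotor lid screw with a tommy bar

ROBOT

A 6-joint arm with a two-finger parallel gripper is mounted at the origin on a cart in front of the work surface, level with it; the furniture and walls round the work are solid. World frame = base frame: x ahead of the robot, y to its left, z up, the work surface at z = 0. Lengths are in m, angles in rad, forces in N, time in s.
With the tool pointing down it reaches from about 0.25 to 0.725 m from the base axis. Payload 4 kg.
Tool frame: the origin (TCP) lies midway between the tips of the shut fingers; the grasp point (between the pads) lies 19 mm behind it; z points along the fingers, y is the line along which they close (so a half turn about z gives the same grasp; the last joint's range is limited). The gripper opens to 85 mm and grips with 20 to 120 N. Pads are 22 mm wide; open, the fingers measure 114 mm over their backs; the gripper's body (76 mm by 85 mm) begins 54 mm behind the grasp point. The pads swing forward as they close: fully open they stand 13 mm farther back than shut.
Start: joints at [1.113, 0.241, 0.005, 1.335, 0, 1.571], TCP at [0.221, 0.449, 0.231] pointing down, gripper open.
Joint ranges: [-2.72, 2.72], [-1.05, 1.87], [-1.09, 1.28], [-1.99, 2.15], [-1.42, 1.44], [-3.14, 3.14]. Speed limits (rad/s): [2.79, 2.79, 3.14, 3.14, 3.14, 3.14].

INTERFACE

Orientations are given as a unit quaternion [x, y, z, w].
In Python, from workcell import bot gives the robot as it stands. The module is installed in compiled form; this text tells all that it offers.
- The arm moves only by the tool drive_tool, never from a script. Its arguments are lists of equal length, an entry for each row: "slide": the shift along the tool's x, y, z scaled (see below), a list of three; "rotation": the turn, a rotation vector about the tool's x, y, z scaled (see below), a list of three. A call has exactly 8 rows; each row is the pose to reach, as a shift and turn from the pose commanded when the call began, along the tool's axes at that moment; what a row does not reach only later rows make up. The controller multiplies each number of a shift by 250 mm and each number of a turn by 0.5 rad. A row lasts 1/8 s, in which the tool goes at most 62.5 mm and 10.7 degrees, less where a joint would pass 70% of its speed; a pose out of reach is approached as far as the arm can. A call with a number of a shift or a turn outside -1 to 1 is refused whole. A call with a gripper value outside its range is refused whole. "gripper" is the opening, from 0 (shut) to 1 (fully open), set as the call begins (left out, the last holds). The fingers move at their own pace and stop on an object; the grip force is fixed at half the most. Time passes only in rows, so rows that repeat a pose let the fingers close, or fill a call up. It gives the time, the measured TCP pose, the force, the opening and the grip force at its end, in the units of the state.
- bot.get_obs(): the state, without advancing time (a new reading comes with each control period).
- bot.camera(name): name is "scene" or "top"; returns a dict with "image" (420x560x3 uint8, red, green, blue), "z_map" (420x560 float32, m along the optical axis (not along the pixel's ray), 0 where there is no reading), "camera_matrix" (3x3 intrinsics, pixels), "xyz" and "orientation" of the camera in the world. Camera axes: x right, y up, looking along -z (the intrinsics and any distortion apply to the point x, -y, -z); pixel columns grow to the right and rows downward; lengths in m; the calibration is good to about 2 mm. A picture is of the moment at which its call begins.
- bot.job_done(): hands the job in; it is judged then, once.
The state is a dict: "clock": time; "joint_pos": joint angles; "joint_vel": joint speeds; "tau": joint torques, N m; "eef_pos": TCP position; "tool_rot": TCP orientation; "ft_force": force on the tool from outside, world axes, zero at the start; "ft_torque": the same for the moment, N m; "grip_width": finger opening in m; "grasp_force": force on a finger pad.
Only numpy, scipy, OpenCV 4.12 (cv2) and the standard library are available. Lean on these libraries where they do the work, as an engineer would, in place of code of your own. Each camera call takes 0.05 s, during which the arm holds its last target. There are 200 camera calls.

TASK

Take the steel bar from its rest, slide its plain end right through the eye of the rotor's lid screw, and with the bar turn the eye clockwise (seen from above) until you feel it grip the orange washer beneath and it has carried the washer round with it by about ten degrees: more than five, never more than fifteen. Turn with the bar alone and gently, without jamming or levering it in the eye, then draw it out and lay it back in both saddles of its rest; do not drop it and leave the other things where they stand.

Things in the scene. Friction and masses are not known exactly. Their poses are not given: they have to be found in the camera images.
- rotor: small blue centrifuge rotor with an aluminium lid, fixed to the worktop, 148 mm across; its origin is the middle of its underside and its z axis is the screw's axis. The lid's top is 70 mm up. It does not move.
- eye_loop (a point): centre of the bore of the steel screw eye on the rotor's lid, on the screw's axis, 110 mm above the worktop. The eye is a barrel 30 mm long with a straight-through bore 16 mm wide, about 30 mm across outside; x points along the bore (either end may be entered), z up. Seen from above, the bore starts turned -0.15 to 1.55 rad anticlockwise from world x.
- washer_mark (a point): black mark on the orange washer (72 mm across, 3 mm thick) under the eye, 30 mm from the screw's axis, 73 mm above the worktop; goes round with the washer, 5 mm for ten degrees. The washer turns only when the eye grips it. Its direction at the start is random and tells nothing of where the eye will grip.
- bar: round steel bar 10 mm thick and 240 mm long, 120 g; origin at its middle (near its balance), x along it toward the plain end. The last 34 mm at the other end wear a red sleeve 17 mm thick, too thick for the eye. Starts in its rest.
- bar_tip (a point): the plain end of the bar, 120 mm from its middle along x
- rest: grey rest, fixed: plate 150 x 56 mm, 8 mm thick, with two V saddles 12 mm wide, 55 mm either side of the middle along its x axis; origin at the middle of its underside. A bar in the saddles lies along x, its axis 46 mm above the worktop; the V sides rise to 56 mm and are 46 mm apart at the top. The bar starts in it, centred to 8 mm, plain end to +x.
- petri: stack of petri dishes, 90 mm across, 61 mm high, loose; origin under its middle; stands on the side opposite to the rest
- clock: white timer 47 x 66 x 57 mm, loose; origin under its middle
- amber_bottle: small amber bottle 35 mm across, 70 mm high, loose; origin under its middle
- beaker: small beaker 72 mm across, 95 mm high, loose; origin under its middle
- tape: roll of blue tape 85 mm across, 26 mm high, loose; origin under its middle
- eye: the whole screw eye; origin on its axis at worktop height, axes as its bore. It turns clockwise seen from above, 0.55 to 1.35 rad from its start, at a light drag of 0.08 Nm, then grips the washer: from there both turn on at 0.5 Nm plus 1 Nm per rad/s, so turn slowly. The bar has about 0.2 rad of play in it. Turning both slowly, the bar presses in the bore with 20 to 45 N; over 60 N is forcing.
Not all that is in view belongs to the job. There is more than one size of the rotor; the job needs the larger.

How it is judged:
On the way, in this order (a step that is already met when the one before it is completed fails the run):
1. the plain end of the bar is right through the eye (((x of bar_tip in the frame of eye_loop above 0.018 m and x of bar in the frame of eye_loop below 0 m) or (x of bar_tip in the frame of eye_loop below -0.018 m and x of bar in the frame of eye_loop above 0 m)) and y of bar_tip in the frame of eye_loop between -0.012 and 0.012 m and z of bar_tip in the frame of eye_loop between -0.012 and 0.012 m), for 0.2 s.
2. with the bar in the eye, the washer has been carried round by at least about four degrees (all of step 1 and distance of washer_mark from where it was at the start of the episode above 0.002 m), for 0.1 s.
At the end, for the whole second after the job is handed in: The washer's mark stands 2 to 8.5 mm (about 4 to 16 degrees) from where it started, and the bar lies at rest in both saddles of its rest: its middle within 25 mm of the rest's middle along it and 6 mm across it, 42 to 50 mm above the worktop, in line with the rest to 0.08 rad, either way round (distance of washer_mark from where it was at the start of the episode between 0.002 and 0.0085 m and horizontal distance between bar and rest below 0.025 m and height (world z) of bar between 0.042 and 0.05 m and angle between the x axis of bar and the x axis of rest, either way round below 0.08 rad and y of bar in the frame of rest between -0.006 and 0.006 m and linear speed of bar below 0.02 m/s); the robot touches nothing.
It fails at once if the washer is ground round by more than about 16 degrees (its mark 8.5 mm from its start) (distance of washer_mark from where it was at the start of the episode above 0.0085 m).
It fails at once if the bar is forced in the eye: more than 60 N between them (contact force between bar and eye above 60 N).
It fails at once if the gripper or arm touches the eye itself with more than 2 N (contact force between any of the fingers, the arm and eye above 2 N).
It fails at once if the bar is dropped onto the worktop (its middle below 20 mm) (height (world z) of bar below 0.02 m).
It fails at once if the petri dishes, timer, amber bottle, beaker or tape is moved by more than 20 mm (distance of any of petri, clock, amber_bottle, beaker, tape from where it was at the start of the episode above 0.02 m).
It also fails if it takes over 72 s, if anything falls off the work surface, if the arm or the gripper's body presses on something with over 40 N, if the wrist force passes 120 N, or if a joint passes its speed limit or range.

## Working session

There is one attempt and no reset: what is moved stays moved. The work goes in short steps, Python scripts to look and compute and a tool call to move; the robot and the scene stay as the last step left them, time stands still between calls to the robot, and variables do not carry over. Pictures are saved under pics/ and viewed, at most 10 in all, crops included, and the job is handed in when it is done.

Besides the shell and the picture viewer there is one more tool, called by a JSON object that holds its "op" and its "data", one argument or row to a line. drive_tool: Moves the arm, as the interface text tells. Shifts and turns lie within -1 to 1; 1 stands for 250 mm of shift or 0.5 rad of turn. Its arguments: {"type":"object","properties":{"slide":{"type":"array","items":{"type":"array","items":{"type":"number"}}},"rotation":{"type":"array","items":{"type":"array","items":{"type":"number"}}},"gripper":{"type":"number"}},"required":["slide","rotation"]}

```bash
mkdir -p pics
cat > h.py <<'E'
import numpy as np, cv2
from scipy.spatial.transform import Rotation as R
from workcell import bot
def cam(n):
    c=bot.camera(n); q=np.array(c["orientation"])
    T=R.from_quat(q).as_matrix() if q.size==4 else q
    K=c["camera_matrix"]; z=c["z_map"]
    v,u=np.mgrid[0:420,0:560]
    P=np.stack([(u-K[0,2])/K[0,0]*z,-(v-K[1,2])/K[1,1]*z,-z],-1)@T.T+np.array(c["xyz"])
    P[z==0]=np.nan
    return c,P
def save(n,im,s=1):
    cv2.imwrite("pics/"+n,cv2.resize(im[:,:,::-1].copy(),None,fx=s,fy=s,interpolation=cv2.INTER_CUBIC))
E
python3 - <<'E'
from h import *
for n in("scene","top"):
    c,P=cam(n); save(n+"0.png",c["image"],1.4); np.savez(n+"0.npz",P=P,im=c["image"],K=c["camera_matrix"])
    print(n,c["xyz"],c["orientation"],c["camera_matrix"],[k for k in c])
print(bot.get_obs())
E
```

```text
scene [-0.42713868 -0.94522041  0.80972771] [ 0.49248818 -0.20431718 -0.31973997  0.78324724] [[536.22417163   0.         287.56679057]
 [  0.         536.22417163 201.76242138]
 [  0.           0.           1.        ]] ['image', 'z_map', 'camera_matrix', 'xyz', 'orientation']
top [0.3950274  0.09121501 1.13208147] [ 0.05492566 -0.0707585  -0.6965005   0.71194343] [[381.93059384   0.         276.15769257]
 [  0.         381.93059384 202.7320478 ]
 [  0.           0.           1.        ]] ['image', 'z_map', 'camera_matrix', 'xyz', 'orientation']
{'clock': 0.1, 'joint_pos': array([ 1.11300620e+00,  2.41339647e-01,  3.85310465e-03,  1.33519194e+00,
       -3.15704759e-06,  1.57079909e+00]), 'joint_vel': array([-0.00097154, -0.00145919,  0.00328283,  0.00011765,  0.00047881,
        0.00066829]), 'tau': array([-4.05349356e-04, -3.73135900e+01,  2.53010666e+01,  1.08670117e-02,
       -3.03815375e-05,  4.15403179e-06]), 'eef_pos': array([0.22073442, 0.44800812, 0.23049874]), 'tool_rot': array([ 2.26902789e-01,  9.73916957e-01, -9.16890568e-04, -2.11993334e-04]), 'ft_force': array([ 0.09898298,  0.92098513, -0.71183366]), 'ft_torque': array([-0.02818598,  0.01061931,  0.01132731]), 'grasp_force': 0.0, 'grip_width': 0.08529722301786832}
```

View pics/scene0.png

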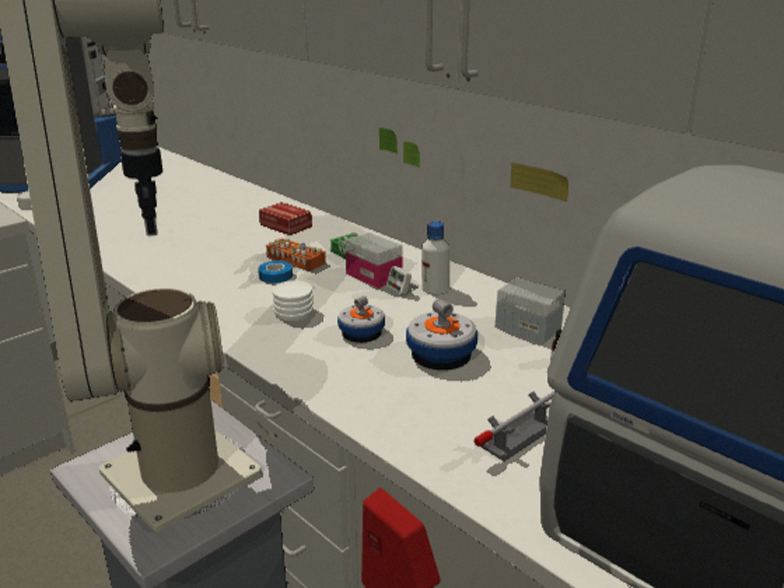

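View pics/top0.png

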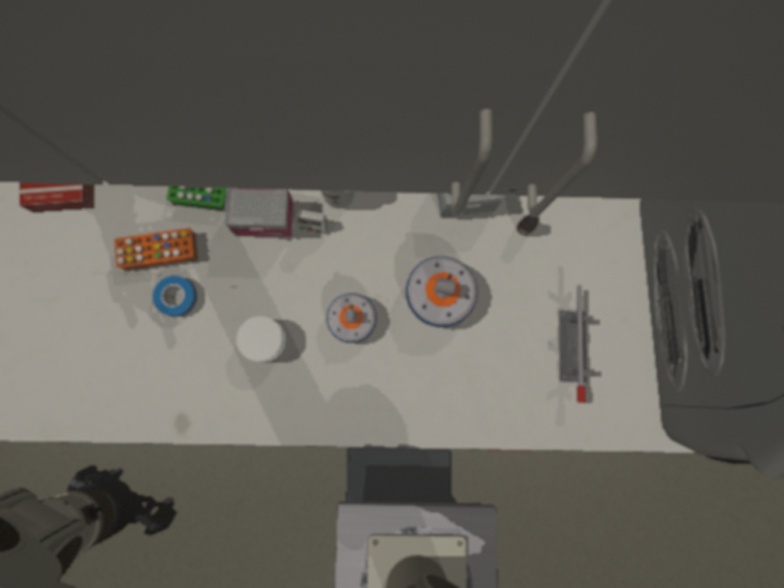

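The larger rotor is at top (442,290) and scene (442,335). The decoy is the smaller rotor at top (350,318) and scene (361,320). The bar and rest are at top (578,345), with the red sleeve toward the robot. Next I'll measure them and confirm with a crop.

Run:
```python
from h import *
d=np.load("top0.npz");P=d["P"];im=d["im"]; s=np.load("scene0.npz");Q=s["P"];si=s["im"]
a=cv2.resize(im[175:240,280:350,::-1],(560,520),interpolation=cv2.INTER_CUBIC)
cv2.imwrite("pics/c1.png",a)
b=cv2.resize(si[205:270,280:350,::-1],(560,520),interpolation=cv2.INTER_CUBIC)
cv2.imwrite("pics/c2.png",b)
hs=cv2.cvtColor(im,cv2.COLOR_RGB2HSV).astype(int)
def fit(P,cx,cy,r,zl,zh):
    X=P[cy-r:cy+r,cx-r:cx+r].reshape(-1,3); X=X[(X[:,2]>zl)&(X[:,2]<zh)]
    return X
for nm,P_,cx,cy in(("top",P,316,207),("scene",Q,316,235)):
    X=fit(P_,cx,cy,34,.055,.082); c,rad=cv2.minEnclosingCircle(X[:,:2].astype(np.float32)); print(nm,"lid",c,rad,len(X),np.median(X[:,2]))
    E=fit(P_,cx,cy,34,.09,.16); 
    if len(E): print("eye",len(E),E.mean(0),E.min(0),E.max(0)); rr=cv2.minAreaRect(E[:,:2].astype(np.float32)*1000);print(rr)
    np.save("eye_"+nm,E)
X=fit(P,250,227,25,.03,.2);print("small",X[:,:2].min(0),X[:,:2].max(0),X[:,2].max())
# rest + bar
X=P[190:300,385:445].reshape(-1,3);I=hs[190:300,385:445].reshape(-1,3)
pl=X[(X[:,2]>.004)&(X[:,2]<.014)];print("plate",len(pl),cv2.minAreaRect(pl[:,:2].astype(np.float32)*1000))
b=X[(X[:,2]>.035)&(X[:,2]<.07)];print("bar",len(b),b.mean(0),cv2.minAreaRect(b[:,:2].astype(np.float32)*1000))
m=(I[:,1]>150)&((I[:,0]<8)|(I[:,0]>172));print("red",X[m].mean(0),m.sum())
for n,(u,v) in dict(petri=(187,243),small=(250,227),tape=(124,212),pink=(186,152),clock=(223,158)).items(): print(n,P[v,u])
# cupboard heights
for u,v in((250,50),(250,120),(350,110),(350,90),(480,200),(470,280),(460,300),(458,170)): print(u,v,P[v,u])
```

```text
top lid (0.5785530209541321, -0.04410446062684059) 0.07354458421468735 1783 0.06912789731194335
eye 140 [ 0.57750207 -0.04352384  0.11969868] [ 0.56300745 -0.06209497  0.10152427] [ 0.59455599 -0.02641834  0.12687564]
((579.1995849609375, -44.160621643066406), (34.22536087036133, 28.71190071105957), 81.72647094726562)
scene lid (0.5722065567970276, -0.04855102300643921) 0.07291825860738754 1039 0.0696576754834598
eye 150 [ 0.57379186 -0.04804662  0.11279824] [ 0.56033098 -0.06765626  0.0923793 ] [ 0.5897125  -0.02547163  0.12610148]
((574.816162109375, -46.6031608581543), (29.12736701965332, 42.4321174621582), 1.2505170106887817)
small [0.47076574 0.09030144] [0.57220057 0.19141069] 0.08913397153201186
plate 741 ((493.6915588378906, -345.0088806152344), (172.02615356445312, 312.4307861328125), 86.89009094238281)
bar 470 [ 0.46699374 -0.32746833  0.04951445] ((479.8492431640625, -327.7416076660156), (48.536380767822266, 239.8322296142578), 88.85417175292969)
red [ 0.37596138 -0.32237268  0.05203322] 40
petri [0.46838183 0.31525699 0.05878325]
small [0.51445012 0.14028146 0.08219044]
tape [ 0.56025816  0.51959353 -0.00102928]
pink [0.72135355 0.32655862 0.09253388]
clock [0.71976869 0.2274244  0.04874885]
250 50 [0.60994918 0.11295263 0.786737  ]
250 120 [0.61009161 0.12064466 0.60841185]
350 110 [0.57464903 0.0023258  0.73162355]
350 90 [0.59533176 0.00345072 0.73824465]
480 200 [ 0.59575143 -0.47912263  0.13308948]
470 280 [ 0.38221641 -0.48821836  0.03576653]
460 300 [ 0.32407985 -0.47302622  0.00108001]
458 170 [ 0.7162595  -0.49459637 -0.0026199 ]
```

View pics/c1.png

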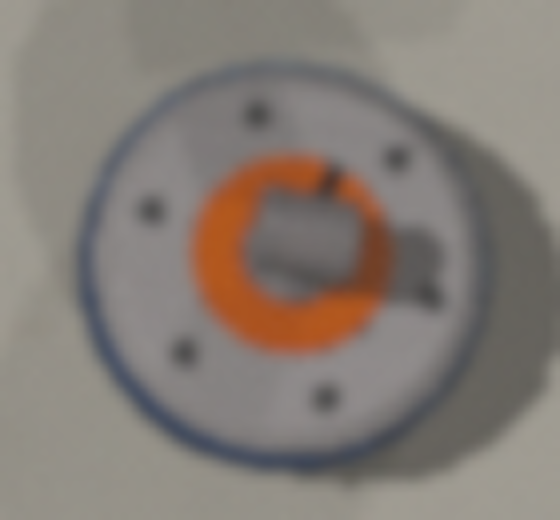

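View pics/c2.png

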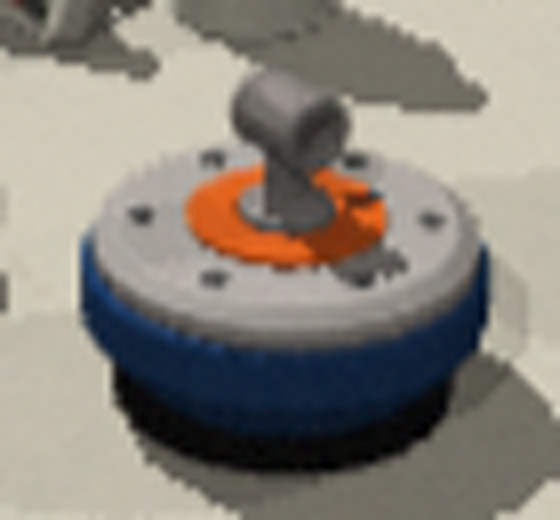

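The crop confirms the larger rotor. Its bore lies nearly along world y, with the +y end tilted slightly toward +x. Next I'll fit the eye and bar precisely.

Run:
```python
from h import *
from scipy.optimize import least_squares
# eye: barrel cylinder r15, z=.110, fitted per camera
for n in("top","scene"):
    E=np.load(f"eye_{n}.npy"); E=E[E[:,2]>.104]
    best=None
    for a0 in np.arange(-.2,1.7,.2):
        def f(p):
            d=E-np.array([p[0],p[1],p[3]]); c,s=np.cos(p[2]),np.sin(p[2])
            al=d[:,0]*c+d[:,1]*s; ac=-d[:,0]*s+d[:,1]*c
            return np.r_[np.hypot(np.hypot(ac,d[:,2])-.015,np.clip(abs(al)-.015,0,None))*1e3,(p[3]-.11)*500]
        r=least_squares(f,[.576,-.045,a0,.11],loss="soft_l1",x_scale=[.01,.01,.3,.01])
        if best is None or r.cost<best.cost: best=r
    print(n,best.x,best.cost,len(E))
# lid circle via blue/outline: use z .064-.074 points, circle center by lsq on hull
d=np.load("top0.npz");P=d["P"];im=d["im"]
X=P[173:241,282:350].reshape(-1,3);X=X[(X[:,2]>.064)&(X[:,2]<.074)]
h=cv2.convexHull(X[:,:2].astype(np.float32))[:,0]; c=cv2.fitEllipse(h*1000); print("lid",c)
hs=cv2.cvtColor(im,cv2.COLOR_RGB2HSV).astype(int)
for n in("top","scene"):
    d=np.load(n+"0.npz");P=d["P"];hh=cv2.cvtColor(d["im"],cv2.COLOR_RGB2HSV).astype(int)
    B=(np.abs(P[...,0]-.48)<.2)&(np.abs(P[...,1]+.33)<.06)&(P[...,2]>.040)&(P[...,2]<.062)
    X=P[B]
    r=cv2.fitLine(X[:,:2].astype(np.float32),cv2.DIST_HUBER,0,.001,.001).ravel();
    u=r[:2]*np.sign(r[0]); t=(X[:,:2]-r[2:])@u; w=abs((X[:,:2]-r[2:])@np.array([-u[1],u[0]]))<.008
    print(n,"bar yaw",np.arctan2(u[1],u[0]),"ends",r[2:]+u*t[w].min(),r[2:]+u*t[w].max(),"mid",r[2:]+u*(t[w].min()+t[w].max())/2,"z",np.percentile(X[w][:,2],[50,95]))
    L=(np.abs(P[...,0]-.48)<.2)&(np.abs(P[...,1]+.33)<.06)&(P[...,2]>.005)&(P[...,2]<.012)&(hh[...,2]<120)
    print("plate",L.sum(),cv2.minAreaRect(P[L][:,:2].astype(np.float32)*1000))
```

```text
top [ 0.57962055 -0.04418202  1.41263975  0.10843133] 95.97567266273543 138
scene [ 0.57756381 -0.04662097  1.25691951  0.10900609] 267.5558781545643 121
lid ((578.964111328125, -44.12316131591797), (136.05918884277344, 137.61119079589844), 169.30831909179688)
top bar yaw -0.03062558 ends [ 0.35996939 -0.32391173] [ 0.5997413  -0.33125718] mid [ 0.47985534 -0.32758445] z [0.04936961 0.05426171]
plate 581 ((490.66827392578125, -330.615966796875), (61.23031234741211, 180.57748413085938), 87.7893295288086)
scene bar yaw -0.0200108 ends [ 0.35655602 -0.32881947] [ 0.56679996 -0.33302719] mid [ 0.46167799 -0.33092333] z [0.05011731 0.0547783 ]
plate 631 ((472.4833984375, -330.7352600097656), (153.21798706054688, 57.605125427246094), 0.016714604571461678)
```

{"op": "drive_tool", "data": {
  "slide": [
    [0,0,0],
    [0,0,0],
    [0,0,0],
    [0,0,0],
    [0,0,0],
    [0,0,0],
    [0,0,0],
    [0,0,0]
  ],
  "rotation": [
    [0,0,0.05],
    [0,0,0.1],
    [0,0,0.2],
    [0,0,0.2],
    [0,0,0.2],
    [0,0,0.2],
    [0,0,0.2],
    [0,0,0.2]
  ]
}}

```text
clock: 1.1
eef_pos: [0.221, 0.4485, 0.2313]
tool_rot: [0.275, 0.961, -0.0, 0.0]
ft_force: [0.7, 0.2, -0.1]
grip_width: 0.0852
grasp_force: 0.0
```

```bash
python3 -c "
from h import *
o=bot.get_obs();print(o['joint_pos'],R.from_quat(o['tool_rot']).as_matrix().round(3),o['eef_pos'],o['clock'])"
```

```text
[ 1.11302785e+00  2.40588141e-01  4.97447107e-03  1.33519814e+00
 -1.98637162e-05  1.67073597e+00] [[-0.848  0.529  0.   ]
 [ 0.529  0.848 -0.   ]
 [-0.    -0.    -1.   ]] [0.22097376 0.44850692 0.23130263] 1.1
```

{"op": "drive_tool", "data": {
  "slide": [
    [-0.08,-0.07,0],
    [-0.2,-0.17,0],
    [-0.32,-0.265,0],
    [-0.44,-0.365,0],
    [-0.56,-0.465,0],
    [-0.68,-0.56,0],
    [-0.78,-0.645,0],
    [-0.84,-0.695,0]
  ],
  "rotation": [
    [0,0,0],
    [0,0,0],
    [0,0,0],
    [0,0,0],
    [0,0,0],
    [0,0,0],
    [0,0,0],
    [0,0,0]
  ]
}}

```text
clock: 2.1
eef_pos: [0.3074, 0.1886, 0.2315]
tool_rot: [0.276, 0.961, 0.0, 0.0]
ft_force: [-0.2, 0.5, -0.5]
grip_width: 0.0854
grasp_force: 0.0
```

{"op": "drive_tool", "data": {
  "slide": [
    [-0.08,-0.07,0],
    [-0.2,-0.17,0],
    [-0.32,-0.265,0],
    [-0.44,-0.365,0],
    [-0.56,-0.465,0],
    [-0.68,-0.56,0],
    [-0.78,-0.645,0],
    [-0.84,-0.695,0]
  ],
  "rotation": [
    [0,0,0],
    [0,0,0],
    [0,0,0],
    [0,0,0],
    [0,0,0],
    [0,0,0],
    [0,0,0],
    [0,0,0]
  ]
}}

```text
clock: 3.1
eef_pos: [0.3938, -0.0701, 0.2314]
tool_rot: [0.276, 0.961, -0.0, 0.0]
ft_force: [0.1, 0.3, 0.3]
grip_width: 0.0856
grasp_force: 0.0
```

{"op": "drive_tool", "data": {
  "slide": [
    [-0.08,-0.07,0],
    [-0.2,-0.17,0.02],
    [-0.32,-0.265,0.05],
    [-0.44,-0.365,0.1],
    [-0.56,-0.465,0.15],
    [-0.68,-0.56,0.2],
    [-0.78,-0.645,0.25],
    [-0.84,-0.695,0.3]
  ],
  "rotation": [
    [0,0,-0.1],
    [0,0,-0.25],
    [0,0,-0.4],
    [0,0,-0.55],
    [0,0,-0.7],
    [0,0,-0.85],
    [0,0,-0.95],
    [0,0,-1]
  ]
}}

```text
clock: 4.1
eef_pos: [0.4799, -0.3289, 0.1556]
tool_rot: [0.029, 1.0, -0.0, 0.0]
ft_force: [1.0, 0.3, -0.3]
grip_width: 0.0855
grasp_force: 0.0
```

```bash
cat >> h.py <<'E'
def goto(p,psi):
    "print slide/rotation units for TCP world position p (m) and tool-x yaw psi, tool down"
    o=bot.get_obs(); M=R.from_quat(o['tool_rot'])
    c,s=np.cos(psi),np.sin(psi); T=R.from_matrix(np.array([[c,s,0],[s,-c,0],[0,0,-1.]]))
    print("pos",o['eef_pos'].round(4),"psi",np.arctan2(M.as_matrix()[1,0],M.as_matrix()[0,0]).round(4),"j",o['joint_pos'].round(2),"F",o['ft_force'].round(1),"Tq",o['ft_torque'].round(2),"t",o['clock'])
    print("slide",(M.inv().apply(np.array(p)-o['eef_pos'])/.25).round(3),"rot",((M.inv()*T).as_rotvec()/.5).round(3))
E
python3 - <<'E'
from h import *
goto([.478,-.3285,.027],np.pi-.026)
from scipy.ndimage import label
for n in("top","scene"):
    c,P=cam(n); im=c["image"]; save(n+"1.png",im[150:300,330:470] if n=="top" else im[240:350,300:420],4)
E
```

```text
pos [ 0.4799 -0.3289  0.1556] psi 3.0836 j [-0.6   0.44  0.09  1.22 -0.   -0.54] F [ 1.   0.3 -0.3] Tq [ 0.04 -0.05 -0.01] t 4.1
slide [0.008 0.001 0.514] rot [-0.     0.    -0.064]
```

View pics/top1.png

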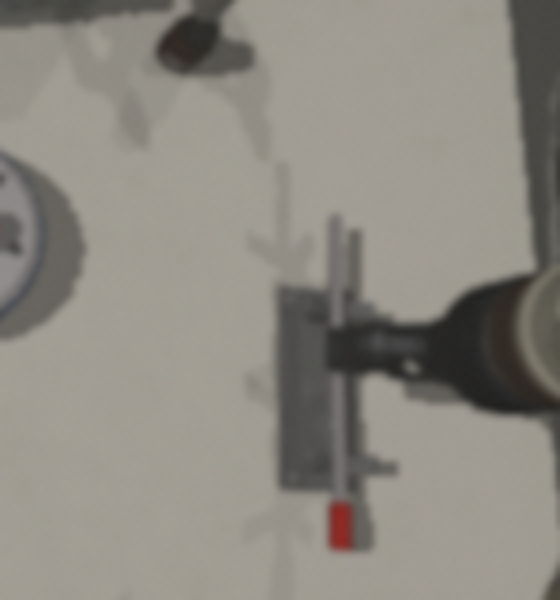

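{"op": "drive_tool", "data": {
  "slide": [
    [0,0,0.05],
    [0.008,0.001,0.13],
    [0.008,0.001,0.22],
    [0.008,0.001,0.31],
    [0.008,0.001,0.4],
    [0.008,0.001,0.47],
    [0.008,0.001,0.514],
    [0.008,0.001,0.514]
  ],
  "rotation": [
    [0,0,-0.03],
    [0,0,-0.064],
    [0,0,-0.064],
    [0,0,-0.064],
    [0,0,-0.064],
    [0,0,-0.064],
    [0,0,-0.064],
    [0,0,-0.064]
  ]
}}

```text
clock: 5.2
eef_pos: [0.477, -0.3259, 0.0272]
tool_rot: [0.013, 1.0, 0.0, -0.001]
ft_force: [0.2, -0.4, 0.6]
grip_width: 0.0852
grasp_force: 0.0
```

{"op": "drive_tool", "data": {
  "slide": [
    [0,0,0],
    [0,0,0],
    [0,0,0],
    [0,0,0],
    [0,0,0],
    [0,0,0],
    [0,0,0],
    [0,0,0]
  ],
  "rotation": [
    [0,0,0],
    [0,0,0],
    [0,0,0],
    [0,0,0],
    [0,0,0],
    [0,0,0],
    [0,0,0],
    [0,0,0]
  ],
  "gripper": 0
}}

```text
clock: 6.2
eef_pos: [0.4778, -0.3268, 0.0281]
tool_rot: [0.013, 1.0, -0.0, 0.0]
ft_force: [-1.6, 1.4, 5.0]
grip_width: 0.0078
grasp_force: 58.6
```

Run:
```python
from h import *
o=bot.get_obs();print(o['grip_width'],o['grasp_force'])
goto([.478,-.3285,.175],np.pi-.026)
```

```text
0.007774704404962175 58.56942594051361
pos [ 0.4778 -0.3268  0.0281] psi 3.1159 j [-0.6   0.55 -0.08  0.93  0.   -0.57] F [-1.6  1.4  5. ] Tq [ 0.29  0.13 -0.04] t 6.2
slide [-0.001 -0.007 -0.587] rot [-0.     0.001  0.001]
```

{"op": "drive_tool", "data": {
  "slide": [
    [0,0,-0.05],
    [0,0,-0.15],
    [0,0,-0.3],
    [0,0,-0.45],
    [-0.05,0.1,-0.58],
    [-0.15,0.25,-0.587],
    [-0.23,0.4,-0.587],
    [-0.27,0.487,-0.587]
  ],
  "rotation": [
    [0,0,0],
    [0,0,0],
    [0,0,0],
    [0,0,0],
    [0,0,0],
    [0,0,0],
    [0,0,0],
    [0,0,0]
  ]
}}

```text
clock: 7.2
eef_pos: [0.549, -0.2052, 0.1747]
tool_rot: [0.012, 1.0, -0.0, -0.0]
ft_force: [-0.6, -1.2, -2.0]
grip_width: 0.0077
grasp_force: 58.5
```

{"op": "drive_tool", "data": {
  "slide": [
    [0,0,0],
    [0,0,0],
    [0,0,0],
    [0,0,0],
    [0,0,0],
    [0,0,0],
    [0,0,0],
    [0,0,0]
  ],
  "rotation": [
    [0,0,-0.06],
    [0,0,-0.18],
    [0,0,-0.32],
    [0,0,-0.46],
    [0,0,-0.6],
    [0,0,-0.74],
    [0,0,-0.88],
    [0,0,-0.96]
  ]
}}

```text
clock: 8.2
eef_pos: [0.5474, -0.2081, 0.1745]
tool_rot: [-0.225, 0.974, -0.0, -0.0]
ft_force: [0.2, -0.9, -1.4]
grip_width: 0.0081
grasp_force: 58.6
```

{"op": "drive_tool", "data": {
  "slide": [
    [0,0,0],
    [0,0,0],
    [0,0,0],
    [0,0,0],
    [0,0,0],
    [0,0,0],
    [0,0,0],
    [0,0,0]
  ],
  "rotation": [
    [0,0,-0.06],
    [0,0,-0.18],
    [0,0,-0.32],
    [0,0,-0.46],
    [0,0,-0.6],
    [0,0,-0.74],
    [0,0,-0.88],
    [0,0,-0.96]
  ]
}}

```text
clock: 9.2
eef_pos: [0.5478, -0.2076, 0.1745]
tool_rot: [-0.451, 0.893, -0.0, -0.0]
ft_force: [0.7, 0.1, -1.2]
grip_width: 0.0079
grasp_force: 58.6
```

{"op": "drive_tool", "data": {
  "slide": [
    [0,0,0],
    [0,0,0],
    [0,0,0],
    [0,0,0],
    [0,0,0],
    [0,0,0],
    [0,0,0],
    [0,0,0]
  ],
  "rotation": [
    [0,0,-0.06],
    [0,0,-0.18],
    [0,0,-0.32],
    [0,0,-0.46],
    [0,0,-0.6],
    [0,0,-0.74],
    [0,0,-0.86],
    [0,0,-0.89]
  ]
}}

```text
clock: 10.2
eef_pos: [0.548, -0.2071, 0.1745]
tool_rot: [-0.636, 0.771, 0.0, -0.0]
ft_force: [-0.2, -0.3, -1.2]
grip_width: 0.0077
grasp_force: 58.6
```

Run:
```python
from h import *
goto([.549,-.207,.092],np.pi+1.39)
```

```text
pos [ 0.548  -0.2071  0.1745] psi -1.7622 j [-0.36  0.44  0.14  1.27 -0.   -1.74] F [-0.2 -0.3 -1.2] Tq [ 0.05 -0.04  0.01] t 10.2
slide [-0.001 -0.004  0.33 ] rot [ 0.    -0.    -0.021]
```

{"op": "drive_tool", "data": {
  "slide": [
    [0,0,0.03],
    [0,0,0.1],
    [0,0,0.17],
    [0,0,0.24],
    [0,0,0.3],
    [0,0,0.33],
    [0,0,0.33],
    [0,0,0.33]
  ],
  "rotation": [
    [0,0,0],
    [0,0,-0.021],
    [0,0,-0.021],
    [0,0,-0.021],
    [0,0,-0.021],
    [0,0,-0.021],
    [0,0,-0.021],
    [0,0,-0.021]
  ]
}}

```text
clock: 11.2
eef_pos: [0.5487, -0.2071, 0.0927]
tool_rot: [-0.64, 0.768, -0.001, 0.0]
ft_force: [-0.3, 0.2, -1.7]
grip_width: 0.0077
grasp_force: 58.5
```

Run:
```python
from h import *
goto([.549,-.207,.092],np.pi+1.39)
tiles=[]
for n in("top","scene"):
    c,P=cam(n); im=c["image"]; np.savez(n+"2.npz",P=P,im=im)
    Tq=R.from_quat(c["orientation"]).as_matrix();K=c["camera_matrix"]
    q=Tq.T@(np.array([.57,-.09,.11])-c["xyz"]); u=int(K[0,2]+K[0,0]*q[0]/-q[2]);v=int(K[1,2]-K[1,1]*q[1]/-q[2]);print(n,u,v)
    tiles.append(cv2.resize(im[v-37:v+38,u-25:u+25],(400,600),interpolation=cv2.INTER_CUBIC))
    B=P.reshape(-1,3); e=np.array([np.cos(1.39),np.sin(1.39)])
    d=B[:,:2]-[.579,-.045]; al=d@e; ac=d@np.array([-e[1],e[0]])
    m=(abs(ac)<.012)&(B[:,2]>.095)&(B[:,2]<.125)&(al<-.035)&(al>-.13)
    X=B[m]
    for lo in np.arange(-.13,-.03,.012):
        k=m&(al>lo)&(al<lo+.012)
        if k.sum(): print("  al %.3f n%d ac %.4f z max %.4f mean %.4f"%(lo,k.sum(),np.median(ac[k]),B[k][:,2].max(),B[k][:,2].mean()))
    k=(abs(ac)<.02)&(abs(al)<.02)&(B[:,2]>.105); 
    for lo in np.arange(-.016,.016,.008):
        kk=k&(al>lo)&(al<lo+.008)
        if kk.sum():print("  eye al %.3f n%d ac %.4f [%.4f %.4f] zmax %.4f"%(lo,kk.sum(),np.median(ac[kk]),ac[kk].min(),ac[kk].max(),B[kk][:,2].max()))
save("ins.png",np.hstack(tiles))
```

```text
pos [ 0.5487 -0.2071  0.0927] psi -1.752 j [-0.36  0.5   0.01  1.08 -0.   -1.75] F [-0.3  0.2 -1.7] Tq [ 0.08 -0.03  0.07] t 11.2
slide [-0.001 -0.001  0.003] rot [-0.003 -0.    -0.001]
top 334 207
  al -0.130 n16 ac 0.0006 z max 0.1182 mean 0.1142
  al -0.118 n16 ac 0.0010 z max 0.1181 mean 0.1143
  al -0.106 n16 ac 0.0004 z max 0.1171 mean 0.1138
  al -0.094 n16 ac 0.0012 z max 0.1181 mean 0.1145
  al -0.082 n18 ac 0.0011 z max 0.1175 mean 0.1148
  al -0.070 n16 ac 0.0011 z max 0.1158 mean 0.1135
  al -0.058 n16 ac 0.0013 z max 0.1168 mean 0.1142
  al -0.046 n1 ac -0.0003 z max 0.1112 mean 0.1112
  eye al -0.016 n31 ac 0.0033 [-0.0126 0.0149] zmax 0.1257
  eye al -0.008 n32 ac 0.0023 [-0.0139 0.0140] zmax 0.1242
  eye al 0.000 n30 ac 0.0037 [-0.0121 0.0144] zmax 0.1245
  eye al 0.008 n32 ac 0.0022 [-0.0147 0.0150] zmax 0.1264
scene 325 225
  al -0.130 n7 ac 0.0058 z max 0.1159 mean 0.1129
  al -0.118 n11 ac 0.0047 z max 0.1184 mean 0.1125
  al -0.106 n12 ac 0.0047 z max 0.1187 mean 0.1143
  al -0.094 n10 ac 0.0034 z max 0.1173 mean 0.1137
  al -0.082 n11 ac 0.0034 z max 0.1173 mean 0.1137
  al -0.070 n12 ac 0.0039 z max 0.1194 mean 0.1143
  al -0.058 n8 ac 0.0028 z max 0.1160 mean 0.1130
  al -0.046 n1 ac 0.0021 z max 0.1094 mean 0.1094
  eye al -0.016 n30 ac 0.0024 [-0.0166 0.0160] zmax 0.1257
  eye al -0.008 n26 ac 0.0073 [-0.0110 0.0162] zmax 0.1250
  eye al 0.000 n21 ac 0.0115 [-0.0068 0.0182] zmax 0.1243
  eye al 0.008 n17 ac 0.0085 [-0.0069 0.0164] zmax 0.1262
```

View pics/ins.png

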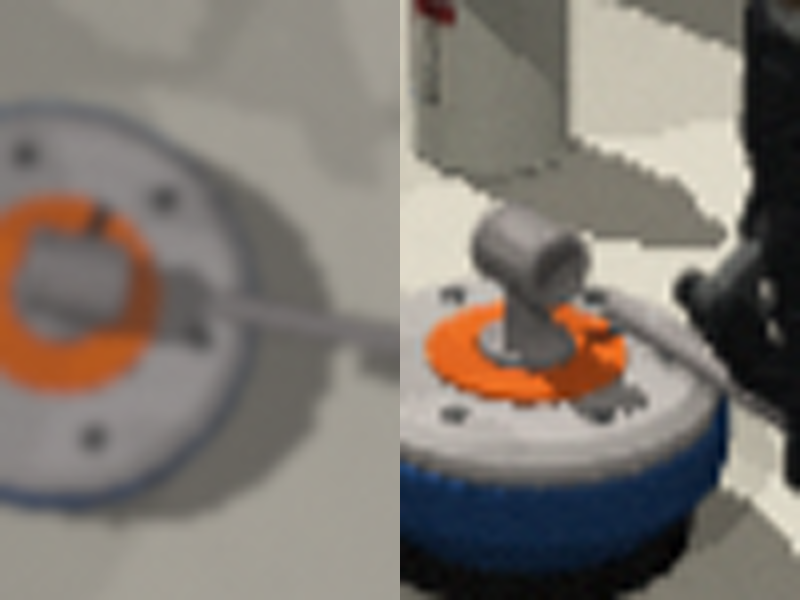

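Both views show the bar lined up with the bore, about 1.5 mm high. In the scene view the tip is at (603,293) and the bore at (562,265), on the bar's own line. Now to insert gently.

{"op": "drive_tool", "data": {
  "slide": [
    [0,0,0.006],
    [-0.02,0,0.006],
    [-0.05,0,0.006],
    [-0.08,0,0.006],
    [-0.11,0,0.006],
    [-0.14,0,0.006],
    [-0.16,0,0.006],
    [-0.16,0,0.006]
  ],
  "rotation": [
    [0,0,0],
    [0,0,0],
    [0,0,0],
    [0,0,0],
    [0,0,0],
    [0,0,0],
    [0,0,0],
    [0,0,0]
  ]
}}

```text
clock: 12.3
eef_pos: [0.5555, -0.1671, 0.0906]
tool_rot: [-0.641, 0.768, -0.0, -0.0]
ft_force: [-0.2, 0.0, -1.4]
grip_width: 0.0081
grasp_force: 58.5
```

Run:
```python
from h import *
e=np.array([np.cos(1.39),np.sin(1.39)])
goto([*(np.array([.579,-.045])-.083*e),.0915],np.pi+1.39)
```

```text
pos [ 0.5555 -0.1671  0.0906] psi -1.7512 j [-0.29  0.49 -0.01  1.07 -0.   -1.68] F [-0.2  0.  -1.4] Tq [-0.01 -0.   -0.02] t 12.3
slide [-0.165 -0.005 -0.004] rot [ 0.    -0.     0.001]
```

{"op": "drive_tool", "data": {
  "slide": [
    [-0.02,0,-0.002],
    [-0.05,0,-0.002],
    [-0.08,0,-0.002],
    [-0.11,0,-0.002],
    [-0.14,0,-0.002],
    [-0.165,0,-0.002],
    [-0.165,0,-0.002],
    [-0.165,0,-0.002]
  ],
  "rotation": [
    [0,0,0],
    [0,0,0],
    [0,0,0],
    [0,0,0],
    [0,0,0],
    [0,0,0],
    [0,0,0],
    [0,0,0]
  ]
}}

```text
clock: 13.3
eef_pos: [0.5629, -0.127, 0.0911]
tool_rot: [-0.64, 0.768, -0.0, -0.0]
ft_force: [0.4, -0.7, -2.2]
grip_width: 0.008
grasp_force: 58.5
```

```bash
cat >> h.py <<'E'
C=np.array([.579,-.045]); D=.083
def orbit(dth,n=8):
    "rows for turning the bar about the eye axis by dth (negative = clockwise) from the pose now"
    o=bot.get_obs(); M=R.from_quat(o['tool_rot']); A=M.as_matrix()
    psi=np.arctan2(A[1,0],A[0,0]); th=psi-np.pi
    rows=[];rot=[]
    for k in range(1,n+1):
        a=dth*k/n; p=C-D*np.array([np.cos(th+a),np.sin(th+a)])
        p0=C-D*np.array([np.cos(th),np.sin(th)])
        s=M.inv().apply([*(p-p0),0])/.25; rows.append([float(round(x,3)) for x in s]); rot.append([0,0,round(-a/.5,3)])
    print("off",(o['eef_pos'][:2]-p0).round(4),"th",round(th%(2*np.pi),4)); print(rows); print(rot)
E
python3 - <<'E'
from h import *
o=bot.get_obs();print(o['ft_force'].round(1),o['ft_torque'].round(3),o['eef_pos'].round(4))
orbit(-.2); orbit(-.25)
c,P=cam("top"); im=c["image"]; save("thru.png",np.hstack([im[170:245,280:355],cam("scene")[0]["image"][185:260,285:360]]),5)
E
```

```text
[ 0.4 -0.7 -2.2] [ 0.087  0.032 -0.06 ] [ 0.5629 -0.127   0.0911]
off [-0.0012 -0.0004] th 1.3897
[[-0.0, 0.008, -0.0], [-0.0, 0.017, -0.0], [-0.001, 0.025, -0.0], [-0.002, 0.033, -0.0], [-0.003, 0.041, -0.0], [-0.004, 0.05, -0.0], [-0.005, 0.058, -0.0], [-0.007, 0.066, -0.0]]
[[0, 0, 0.05], [0, 0, 0.1], [0, 0, 0.15], [0, 0, 0.2], [0, 0, 0.25], [0, 0, 0.3], [0, 0, 0.35], [0, 0, 0.4]]
off [-0.0012 -0.0004] th 1.3897
[[-0.0, 0.01, -0.0], [-0.001, 0.021, -0.0], [-0.001, 0.031, -0.0], [-0.003, 0.041, -0.0], [-0.004, 0.052, -0.0], [-0.006, 0.062, -0.0], [-0.008, 0.072, -0.0], [-0.01, 0.082, -0.0]]
[[0, 0, 0.062], [0, 0, 0.125], [0, 0, 0.188], [0, 0, 0.25], [0, 0, 0.312], [0, 0, 0.375], [0, 0, 0.438], [0, 0, 0.5]]
```

View pics/thru.png

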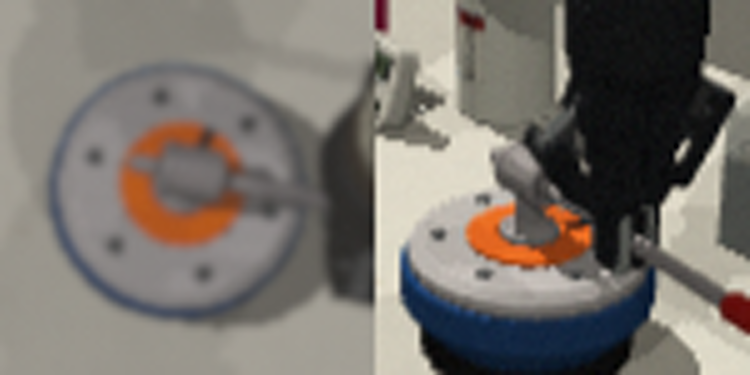

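The bar is through: the tip shows left of the eye at (135,160) and the washer mark at (205,137), visible from the top. Now I'll turn clockwise.

{"op": "drive_tool", "data": {
  "slide": [
    [0,0.01,0],
    [-0.001,0.021,0],
    [-0.001,0.031,0],
    [-0.003,0.041,0],
    [-0.004,0.052,0],
    [-0.006,0.062,0],
    [-0.008,0.072,0],
    [-0.01,0.082,0]
  ],
  "rotation": [
    [0,0,0.062],
    [0,0,0.125],
    [0,0,0.188],
    [0,0,0.25],
    [0,0,0.312],
    [0,0,0.375],
    [0,0,0.438],
    [0,0,0.5]
  ]
}}

```text
clock: 14.4
eef_pos: [0.5429, -0.1206, 0.091]
tool_rot: [-0.539, 0.842, 0.0, -0.0]
ft_force: [-0.8, 0.7, -0.9]
grip_width: 0.0081
grasp_force: 58.5
```

```bash
cat >> h.py <<'E'
def stat(tag):
    o=bot.get_obs(); f=o['ft_force'];t=o['ft_torque']; r=o['eef_pos'][:2]-C
    print("F",f.round(1),"Tq",t.round(3),"Mz@eye",round(t[2]+r[0]*f[1]-r[1]*f[0],3),"z",o['eef_pos'][2].round(4),"t",o['clock'],"dist",np.hypot(*r).round(4))
    c,P=cam("top"); im=c["image"]; hs=cv2.cvtColor(im,cv2.COLOR_RGB2HSV).astype(int)
    Tq=R.from_quat(c["orientation"]).as_matrix();K=c["camera_matrix"]
    v,u=np.mgrid[0:420,0:560]
    ray=np.stack([(u-K[0,2])/K[0,0],-(v-K[1,2])/K[1,1],-np.ones(u.shape)],-1)@Tq.T
    X=np.array(c["xyz"])+ray*((.073-c["xyz"][2])/ray[...,2])[...,None]
    d=X[...,:2]-C; rr=np.hypot(d[...,0],d[...,1])
    ring=(rr>.026)&(rr<.034)
    ang=np.arctan2(d[...,1],d[...,0]); lum=im.astype(int).max(-1)
    m=ring&(lum<110)&(abs(((ang-MA)+np.pi)%(2*np.pi)-np.pi)<.45); w=(110-lum[m]).clip(0)
    print("mark n",m.sum(),"ang",(ang[m]*w).sum()/max(w.sum(),1))
    return im
MA=0.0
E
python3 - <<'E'
import h; from h import *
d=np.load("top0.npz")
h.MA=-.3
im=stat(""); orbit(-.2)
E
```

```text
F [-0.8  0.7 -0.9] Tq [0.065 0.006 0.109] Mz@eye 0.028 z 0.091 t 14.4 dist 0.0838
mark n 5 ang -0.4397965454963371
off [-0.0013 -0.0003] th 1.1372
[[-0.0, 0.008, 0.0], [-0.0, 0.017, 0.0], [-0.001, 0.025, 0.0], [-0.002, 0.033, 0.0], [-0.003, 0.041, 0.0], [-0.004, 0.05, 0.0], [-0.005, 0.058, 0.0], [-0.007, 0.066, 0.0]]
[[0, 0, 0.05], [0, 0, 0.1], [0, 0, 0.15], [0, 0, 0.2], [0, 0, 0.25], [0, 0, 0.3], [0, 0, 0.35], [0, 0, 0.4]]
```

{"op": "drive_tool", "data": {
  "slide": [
    [0,0.008,0],
    [0,0.017,0],
    [-0.001,0.025,0],
    [-0.002,0.033,0],
    [-0.003,0.041,0],
    [-0.004,0.05,0],
    [-0.005,0.058,0],
    [-0.007,0.066,0]
  ],
  "rotation": [
    [0,0,0.05],
    [0,0,0.1],
    [0,0,0.15],
    [0,0,0.2],
    [0,0,0.25],
    [0,0,0.3],
    [0,0,0.35],
    [0,0,0.4]
  ]
}}

```text
clock: 15.45
eef_pos: [0.5286, -0.1122, 0.091]
tool_rot: [-0.452, 0.892, 0.0, -0.0]
ft_force: [-1.3, 0.2, -1.3]
grip_width: 0.0078
grasp_force: 58.6
```

```bash
cat >> h.py <<'E'
def project(c,X):
    T=R.from_quat(c["orientation"]).as_matrix();K=c["camera_matrix"]
    q=(np.asarray(X)-np.array(c["xyz"]))@T
    return (K[0,2]-K[0,0]*q[...,0]/q[...,2]).astype(np.float32),(K[1,2]+K[1,1]*q[...,1]/q[...,2]).astype(np.float32)
def mark(im,c,lo=-1.2,hi=.4):
    "angle of the dark dip on the washer ring: profile of the red channel"
    a=np.arange(lo,hi,.01); r=np.arange(.028,.0335,.001)
    A,Rr=np.meshgrid(a,r); X=np.stack([C[0]+Rr*np.cos(A),C[1]+Rr*np.sin(A),0*A+.073],-1)
    u,v=project(c,X); g=cv2.remap(im.astype(np.float32),u,v,cv2.INTER_LINEAR)
    p=g[...,0].mean(0); k=int(p.argmin()); s=slice(max(k-30,0),k+31); w=(np.percentile(p,70)-p[s]).clip(0)**2
    return round((a[s]*w).sum()/w.sum(),4), p[::10].astype(int)
E
python3 - <<'E'
import h; from h import *
h.MA=-.3
c=bot.camera("top"); print(mark(np.load("top0.npz")["im"],c)); print(mark(np.load("top2.npz")["im"],c)); print(mark(c["image"],c))
im=stat(""); orbit(-.2)
E
```

```text
(np.float64(-0.4334), array([123, 139, 148, 149, 154, 157, 141, 108,  99, 131, 157, 161, 159,
       158, 157, 155]))
(np.float64(-0.4335), array([126, 143, 152, 153, 158, 161, 145, 110, 101, 134, 161, 165, 163,
       163, 161, 160]))
(np.float64(-0.4331), array([109, 129, 144, 153, 157, 156, 137, 104,  95, 126, 152, 160, 160,
       158, 157, 157]))
F [-0.4  0.4 -0.9] Tq [0.022 0.054 0.064] Mz@eye 0.018 z 0.091 t 15.5 dist 0.084
mark n 5 ang -0.43899890100241296
off [-0.0014 -0.0003] th 0.9391
[[-0.0, 0.008, 0.0], [-0.0, 0.017, 0.0], [-0.001, 0.025, 0.0], [-0.002, 0.033, 0.0], [-0.003, 0.041, 0.0], [-0.004, 0.05, 0.0], [-0.005, 0.058, 0.0], [-0.007, 0.066, 0.0]]
[[0, 0, 0.05], [0, 0, 0.1], [0, 0, 0.15], [0, 0, 0.2], [0, 0, 0.25], [0, 0, 0.3], [0, 0, 0.35], [0, 0, 0.4]]
```

{"op": "drive_tool", "data": {
  "slide": [
    [0,0.008,0],
    [0,0.017,0],
    [-0.001,0.025,0],
    [-0.002,0.033,0],
    [-0.003,0.041,0],
    [-0.004,0.05,0],
    [-0.005,0.058,0],
    [-0.007,0.066,0]
  ],
  "rotation": [
    [0,0,0.05],
    [0,0,0.1],
    [0,0,0.15],
    [0,0,0.2],
    [0,0,0.25],
    [0,0,0.3],
    [0,0,0.35],
    [0,0,0.4]
  ]
}}

```text
clock: 16.55
eef_pos: [0.5162, -0.1011, 0.091]
tool_rot: [-0.361, 0.933, 0.0, -0.0]
ft_force: [-3.3, -1.3, -1.2]
grip_width: 0.0082
grasp_force: 58.7
```

```bash
cat > s.py <<'E'
import h; from h import *
h.MA=-.3
c=bot.camera("top"); print(mark(c["image"],c)); stat("")
save("last.png",c["image"][160:250,270:360],5)
E
python3 s.py
```

```text
(np.float64(-0.4304), array([111, 122, 132, 142, 153, 153, 136, 103,  94, 123, 147, 153, 150,
       150, 151, 142]))
F [-3.  -0.9 -1.3] Tq [-0.099  0.366  0.159] Mz@eye 0.045 z 0.091 t 16.6 dist 0.0842
mark n 5 ang -0.43705732491772065
```

{"op": "drive_tool", "data": {
  "slide": [
    [0,0.008,0],
    [0,0.017,0],
    [-0.001,0.025,0],
    [-0.002,0.033,0],
    [-0.003,0.041,0],
    [-0.004,0.05,0],
    [-0.005,0.058,0],
    [-0.007,0.066,0]
  ],
  "rotation": [
    [0,0,0.05],
    [0,0,0.1],
    [0,0,0.15],
    [0,0,0.2],
    [0,0,0.25],
    [0,0,0.3],
    [0,0,0.35],
    [0,0,0.4]
  ]
}}

```text
clock: 17.65
eef_pos: [0.5065, -0.0875, 0.091]
tool_rot: [-0.266, 0.964, 0.0, -0.0]
ft_force: [-4.0, -0.5, -0.2]
grip_width: 0.0082
grasp_force: 58.9
```

```bash
python3 s.py
```

```text
(np.float64(-0.4059), array([100, 102, 103, 109, 126, 140, 129,  98,  83, 103, 125, 137, 143,
       139, 123, 112]))
F [-4.4 -0.6 -1. ] Tq [-0.038  0.671  0.176] Mz@eye 0.033 z 0.091 t 17.7 dist 0.084
mark n 10 ang -0.3748219805655654
```

{"op": "drive_tool", "data": {
  "slide": [
    [0,0.006,0],
    [0,0.012,0],
    [-0.001,0.019,0],
    [-0.001,0.025,0],
    [-0.002,0.031,0],
    [-0.003,0.038,0],
    [-0.003,0.044,0],
    [-0.004,0.05,0]
  ],
  "rotation": [
    [0,0,0.038],
    [0,0,0.075],
    [0,0,0.112],
    [0,0,0.15],
    [0,0,0.188],
    [0,0,0.225],
    [0,0,0.262],
    [0,0,0.3]
  ]
}}

```text
clock: 18.75
eef_pos: [0.5011, -0.0764, 0.0911]
tool_rot: [-0.193, 0.981, 0.0, 0.0]
ft_force: [-4.5, 1.1, -0.9]
grip_width: 0.0078
grasp_force: 59.0
```

```bash
sed -i 's|p=g\[...,0\].mean(0);|p=((g[...,0]-g[...,2])/(g.sum(-1)+1)).mean(0)*300;|' h.py
cat > s.py <<'E'
import h; from h import *
h.MA=-.3
c=bot.camera("top"); print("base",mark(np.load("top0.npz")["im"],c)); print(*mark(c["image"],c)); stat("")
save("last.png",np.hstack([c["image"][160:250,270:360],np.load("top0.npz")["im"][160:250,270:360]]),4)
E
python3 s.py
```

```text
base (np.float64(-0.4511), array([ 74,  80,  79,  79,  89,  97,  90,  63,  55,  88, 111, 118, 117,
       117, 116, 115]))
0.2054 [71 72 68 73 90 95 80 47 28 44 69 77 60 28 10 23]
F [-3.5  1.  -1.7] Tq [0.182 0.673 0.208] Mz@eye 0.022 z 0.0911 t 18.8 dist 0.084
mark n 13 ang -0.38627518972426034
```

{"op": "drive_tool", "data": {
  "slide": [
    [0,0.006,0],
    [0,0.012,0],
    [-0.001,0.019,0],
    [-0.001,0.025,0],
    [-0.002,0.031,0],
    [-0.003,0.038,0],
    [-0.003,0.044,0],
    [-0.004,0.05,0]
  ],
  "rotation": [
    [0,0,0.038],
    [0,0,0.075],
    [0,0,0.112],
    [0,0,0.15],
    [0,0,0.188],
    [0,0,0.225],
    [0,0,0.262],
    [0,0,0.3]
  ]
}}

```text
clock: 19.85
eef_pos: [0.4974, -0.0644, 0.0911]
tool_rot: [-0.119, 0.993, 0.0, 0.0]
ft_force: [-4.9, 2.2, -1.3]
grip_width: 0.0079
grasp_force: 59.2
```

```bash
sed -i 's|print("base".*|print("base",mark(np.load("top0.npz")["im"],c,-1.2,-.1)[0]); print(*mark(c["image"],c,-1.2,-.1)); stat("");orbit(-.1)|' s.py; python3 s.py
```

```text
base -0.4389
-0.4538 [73 73 67 65 71 73 61 37 39 63 73]
F [-4.1  2.1 -2.1] Tq [0.352 0.78  0.318] Mz@eye 0.068 z 0.0911 t 19.9 dist 0.0839
mark n 17 ang -0.49267317380455206
off [-0.0009  0.0003] th 0.2394
[[-0.0, 0.004, 0.0], [-0.0, 0.008, 0.0], [-0.0, 0.012, 0.0], [-0.0, 0.017, 0.0], [-0.001, 0.021, 0.0], [-0.001, 0.025, 0.0], [-0.001, 0.029, 0.0], [-0.002, 0.033, 0.0]]
[[0, 0, 0.025], [0, 0, 0.05], [0, 0, 0.075], [0, 0, 0.1], [0, 0, 0.125], [0, 0, 0.15], [0, 0, 0.175], [0, 0, 0.2]]
```

{"op": "drive_tool", "data": {
  "slide": [
    [0,0.004,0],
    [0,0.008,0],
    [0,0.012,0],
    [0,0.017,0],
    [-0.001,0.021,0],
    [-0.001,0.025,0],
    [-0.001,0.029,0],
    [-0.002,0.033,0]
  ],
  "rotation": [
    [0,0,0.025],
    [0,0,0.05],
    [0,0,0.075],
    [0,0,0.1],
    [0,0,0.125],
    [0,0,0.15],
    [0,0,0.175],
    [0,0,0.2]
  ]
}}

```text
clock: 20.95
eef_pos: [0.4958, -0.0563, 0.091]
tool_rot: [-0.069, 0.998, 0.0, -0.0]
ft_force: [-4.1, 2.6, -1.4]
grip_width: 0.0079
grasp_force: 59.3
```

```bash
python3 s.py
```

```text
base -0.4389
-1.0586 [15 15 17 29 46 65 59 35 31 49 52]
F [-3.5  3.4 -0.6] Tq [0.443 0.737 0.354] Mz@eye 0.034 z 0.091 t 21.0 dist 0.084
mark n 17 ang -0.4942868280651654
off [-0.001   0.0002] th 0.1395
[[-0.0, 0.004, 0.0], [-0.0, 0.008, 0.0], [-0.0, 0.012, 0.0], [-0.0, 0.017, 0.0], [-0.001, 0.021, 0.0], [-0.001, 0.025, 0.0], [-0.001, 0.029, 0.0], [-0.002, 0.033, 0.0]]
[[0, 0, 0.025], [0, 0, 0.05], [0, 0, 0.075], [0, 0, 0.1], [0, 0, 0.125], [0, 0, 0.15], [0, 0, 0.175], [0, 0, 0.2]]
```

View pics/last.png

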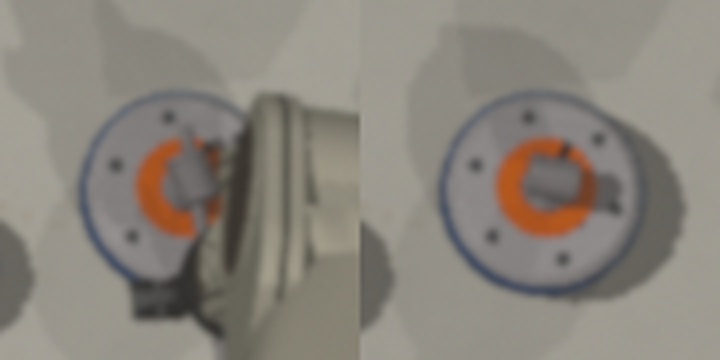

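{"op": "drive_tool", "data": {
  "slide": [
    [0,0.004,0],
    [0,0.008,0],
    [0,0.012,0],
    [0,0.017,0],
    [-0.001,0.021,0],
    [-0.001,0.025,0],
    [-0.001,0.029,0],
    [-0.002,0.033,0]
  ],
  "rotation": [
    [0,0,0.025],
    [0,0,0.05],
    [0,0,0.075],
    [0,0,0.1],
    [0,0,0.125],
    [0,0,0.15],
    [0,0,0.175],
    [0,0,0.2]
  ]
}}

```text
clock: 22.05
eef_pos: [0.4952, -0.0481, 0.0911]
tool_rot: [-0.019, 1.0, 0.0, -0.0]
ft_force: [-3.3, 3.2, -1.5]
grip_width: 0.0078
grasp_force: 59.3
```

```bash
cat > s2.py <<'E'
import h,sys; from h import *
h.MA=-.3
im=stat(""); s=cam("scene")[0]["image"]
orbit(float(sys.argv[1]))
save(sys.argv[2],np.hstack([im[170:230,290:350],s[200:260,285:345]]),6)
E
python3 s2.py -.1 l2.png
```

```text
F [-3.3  3.2 -1.5] Tq [0.647 0.795 0.36 ] Mz@eye 0.085 z 0.0911 t 22.05 dist 0.0839
mark n 18 ang -0.5276025168021703
off [-0.0007  0.0002] th 0.0394
[[-0.0, 0.004, 0.0], [-0.0, 0.008, 0.0], [-0.0, 0.012, 0.0], [-0.0, 0.017, 0.0], [-0.001, 0.021, 0.0], [-0.001, 0.025, 0.0], [-0.001, 0.029, 0.0], [-0.002, 0.033, 0.0]]
[[0, 0, 0.025], [0, 0, 0.05], [0, 0, 0.075], [0, 0, 0.1], [0, 0, 0.125], [0, 0, 0.15], [0, 0, 0.175], [0, 0, 0.2]]
```

View pics/l2.png

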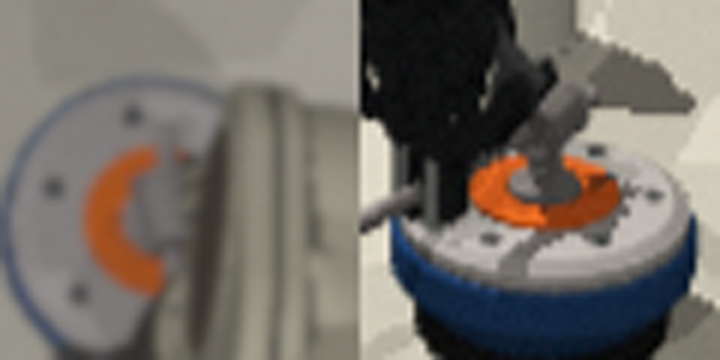

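```bash
cat > s3.py <<'E'
import h,sys; from h import *
c=bot.camera("scene"); b=np.load("scene0.npz")["im"]; b2=np.load("scene2.npz")["im"]
h.C=np.array([.577,-.0465])
for im in (b,b2,c["image"]):
    a,p=mark(im,c,-1.6,.3); print(a,p)
h.C=np.array([.579,-.045]); stat(""); orbit(float(sys.argv[1]))
E
python3 s3.py -.1
```

```text
-0.3562 [153 163 161 163 162 164 162 157 156 157 154 146 121 132 145 148 148 141
 145]
-0.3366 [149 158 158 155 157 160 156 151 151 155 154 151 130 137 146 146 149 138
 144]
-0.3273 [149 161 161 159 160 165 165 160 158 159 154 148 120 128 137 144 146 137
 143]
F [-4.6  2.7 -1.3] Tq [0.63  0.682 0.42 ] Mz@eye 0.179 z 0.0911 t 22.2 dist 0.0837
mark n 9 ang -0.33080160921458307
off [-0.0006  0.0002] th 0.0397
[[-0.0, 0.004, 0.0], [-0.0, 0.008, 0.0], [-0.0, 0.012, 0.0], [-0.0, 0.017, 0.0], [-0.001, 0.021, 0.0], [-0.001, 0.025, 0.0], [-0.001, 0.029, 0.0], [-0.002, 0.033, 0.0]]
[[0, 0, 0.025], [0, 0, 0.05], [0, 0, 0.075], [0, 0, 0.1], [0, 0, 0.125], [0, 0, 0.15], [0, 0, 0.175], [0, 0, 0.2]]
```

The scene view shows the mark clearly at (615,175), and it hasn't moved yet. I'll keep turning in small steps.

{"op": "drive_tool", "data": {
  "slide": [
    [0,0.004,0],
    [0,0.008,0],
    [0,0.012,0],
    [0,0.017,0],
    [-0.001,0.021,0],
    [-0.001,0.025,0],
    [-0.001,0.029,0],
    [-0.002,0.033,0]
  ],
  "rotation": [
    [0,0,0.025],
    [0,0,0.05],
    [0,0,0.075],
    [0,0,0.1],
    [0,0,0.125],
    [0,0,0.15],
    [0,0,0.175],
    [0,0,0.2]
  ]
}}

```text
clock: 23.25
eef_pos: [0.4953, -0.0398, 0.091]
tool_rot: [0.031, 1.0, 0.0, -0.0]
ft_force: [-4.1, 3.6, -1.0]
grip_width: 0.0076
grasp_force: 59.3
```

```bash
sed -i 's/k-30,0/k-18,0/; s/k+31/k+19/; s/percentile(p,70)/percentile(p,50)/' h.py; python3 s3.py -.1
```

```text
-0.3723 [153 163 161 163 162 164 162 157 156 157 154 146 121 132 145 148 148 141
 145]
-0.3614 [149 158 158 155 157 160 156 151 151 155 154 151 130 137 146 146 149 138
 144]
-0.3277 [155 164 161 158 157 158 160 157 156 159 156 152 124 125 134 144 147 138
 143]
F [-3.   4.  -0.9] Tq [0.655 0.608 0.317] Mz@eye -0.0 z 0.091 t 23.3 dist 0.0838
mark n 10 ang -0.32298021207576794
off [-0.0008  0.0001] th 6.2224
[[-0.0, 0.004, 0.0], [-0.0, 0.008, 0.0], [-0.0, 0.012, 0.0], [-0.0, 0.017, 0.0], [-0.001, 0.021, 0.0], [-0.001, 0.025, 0.0], [-0.001, 0.029, 0.0], [-0.002, 0.033, 0.0]]
[[0, 0, 0.025], [0, 0, 0.05], [0, 0, 0.075], [0, 0, 0.1], [0, 0, 0.125], [0, 0, 0.15], [0, 0, 0.175], [0, 0, 0.2]]
```

{"op": "drive_tool", "data": {
  "slide": [
    [0,0.004,0],
    [0,0.008,0],
    [0,0.012,0],
    [0,0.017,0],
    [-0.001,0.021,0],
    [-0.001,0.025,0],
    [-0.001,0.029,0],
    [-0.002,0.033,0]
  ],
  "rotation": [
    [0,0,0.025],
    [0,0,0.05],
    [0,0,0.075],
    [0,0,0.1],
    [0,0,0.125],
    [0,0,0.15],
    [0,0,0.175],
    [0,0,0.2]
  ]
}}

```text
clock: 24.35
eef_pos: [0.4962, -0.0322, 0.091]
tool_rot: [0.081, 0.997, -0.001, -0.0]
ft_force: [-4.0, 2.1, -1.4]
grip_width: 0.0078
grasp_force: 60.3
```

```bash
python3 s3.py -.08
```

```text
-0.3723 [153 163 161 163 162 164 162 157 156 157 154 146 121 132 145 148 148 141
 145]
-0.3614 [149 158 158 155 157 160 156 151 151 155 154 151 130 137 146 146 149 138
 144]
-0.3344 [152 159 163 162 160 160 164 162 157 157 154 151 123 127 135 144 149 139
 144]
F [-3.7  1.  -1.1] Tq [0.207 0.795 0.429] Mz@eye 0.391 z 0.091 t 24.4 dist 0.0838
mark n 13 ang 0.061810988031359954
off [-0.0009 -0.0005] th 6.1223
[[-0.0, 0.003, -0.0], [-0.0, 0.007, -0.0], [-0.0, 0.01, -0.0], [-0.0, 0.013, -0.0], [-0.0, 0.017, -0.0], [-0.001, 0.02, -0.0], [-0.001, 0.023, -0.0], [-0.001, 0.027, -0.0]]
[[0, 0, 0.02], [0, 0, 0.04], [0, 0, 0.06], [0, 0, 0.08], [0, 0, 0.1], [0, 0, 0.12], [0, 0, 0.14], [0, 0, 0.16]]
```

{"op": "drive_tool", "data": {
  "slide": [
    [0,0.003,0],
    [0,0.007,0],
    [0,0.01,0],
    [0,0.013,0],
    [0,0.017,0],
    [-0.001,0.02,0],
    [-0.001,0.023,0],
    [-0.001,0.027,0]
  ],
  "rotation": [
    [0,0,0.02],
    [0,0,0.04],
    [0,0,0.06],
    [0,0,0.08],
    [0,0,0.1],
    [0,0,0.12],
    [0,0,0.14],
    [0,0,0.16]
  ]
}}

```text
clock: 25.45
eef_pos: [0.4973, -0.0254, 0.0909]
tool_rot: [0.12, 0.993, -0.0, -0.0]
ft_force: [-5.6, -0.4, -0.4]
grip_width: 0.0077
grasp_force: 60.1
```

```bash
python3 s3.py -.06
```

```text
-0.3723 [153 163 161 163 162 164 162 157 156 157 154 146 121 132 145 148 148 141
 145]
-0.3614 [149 158 158 155 157 160 156 151 151 155 154 151 130 137 146 146 149 138
 144]
-0.4128 [151 159 159 160 160 161 162 159 157 159 149 136 125 139 136 143 145 137
 142]
F [-5.1  0.1 -0.8] Tq [-0.033  0.97   0.402] Mz@eye 0.498 z 0.0909 t 25.5 dist 0.084
mark n 6 ang 0.2927305346163621
off [-0.0011 -0.0001] th 6.042
[[-0.0, 0.002, -0.0], [-0.0, 0.005, -0.0], [-0.0, 0.007, -0.0], [-0.0, 0.01, -0.0], [-0.0, 0.012, -0.0], [-0.0, 0.015, -0.0], [-0.0, 0.017, -0.0], [-0.001, 0.02, -0.0]]
[[0, 0, 0.015], [0, 0, 0.03], [0, 0, 0.045], [0, 0, 0.06], [0, 0, 0.075], [0, 0, 0.09], [0, 0, 0.105], [0, 0, 0.12]]
```

The eye grips (0.5 Nm) and the mark has started to move, by about 4°. Another ~0.09 rad is needed.

{"op": "drive_tool", "data": {
  "slide": [
    [0,0.003,0],
    [0,0.007,0],
    [0,0.01,0],
    [0,0.013,0],
    [0,0.017,0],
    [-0.001,0.02,0],
    [-0.001,0.023,0],
    [-0.001,0.027,0]
  ],
  "rotation": [
    [0,0,0.02],
    [0,0,0.04],
    [0,0,0.06],
    [0,0,0.08],
    [0,0,0.1],
    [0,0,0.12],
    [0,0,0.14],
    [0,0,0.16]
  ]
}}

```text
clock: 26.55
eef_pos: [0.499, -0.0188, 0.0909]
tool_rot: [0.16, 0.987, -0.0, -0.001]
ft_force: [-5.8, -0.8, -1.1]
grip_width: 0.008
grasp_force: 60.0
```

```bash
python3 s3.py -.03
```

```text
-0.3723 [153 163 161 163 162 164 162 157 156 157 154 146 121 132 145 148 148 141
 145]
-0.3614 [149 158 158 155 157 160 156 151 151 155 154 151 130 137 146 146 149 138
 144]
-0.4532 [152 163 160 161 162 160 161 159 157 158 146 130 132 146 142 149 148 138
 142]
F [-5.1 -0.4 -0.8] Tq [-0.022  1.035  0.391] Mz@eye 0.555 z 0.0909 t 26.6 dist 0.0842
mark n 3 ang 0.05965677727068699
off [-0.0012  0.0001] th 5.962
[[-0.0, 0.001, -0.0], [-0.0, 0.002, -0.0], [-0.0, 0.004, -0.0], [-0.0, 0.005, -0.0], [-0.0, 0.006, -0.0], [-0.0, 0.007, -0.0], [-0.0, 0.009, -0.0], [-0.0, 0.01, -0.0]]
[[0, 0, 0.007], [0, 0, 0.015], [0, 0, 0.022], [0, 0, 0.03], [0, 0, 0.037], [0, 0, 0.045], [0, 0, 0.052], [0, 0, 0.06]]
```

{"op": "drive_tool", "data": {
  "slide": [
    [0,0.002,0],
    [0,0.004,0],
    [0,0.006,0],
    [0,0.008,0],
    [0,0.01,0],
    [0,0.012,0],
    [0,0.013,0],
    [0,0.013,0]
  ],
  "rotation": [
    [0,0,0.01],
    [0,0,0.02],
    [0,0,0.03],
    [0,0,0.04],
    [0,0,0.05],
    [0,0,0.06],
    [0,0,0.07],
    [0,0,0.08]
  ]
}}

```text
clock: 27.65
eef_pos: [0.5001, -0.0154, 0.0909]
tool_rot: [0.179, 0.984, 0.0, -0.001]
ft_force: [-4.6, 1.2, -1.8]
grip_width: 0.0079
grasp_force: 59.7
```

```bash
python3 s3.py .1
```

```text
-0.3723 [153 163 161 163 162 164 162 157 156 157 154 146 121 132 145 148 148 141
 145]
-0.3614 [149 158 158 155 157 160 156 151 151 155 154 151 130 137 146 146 149 138
 144]
0.1447 [152 161 161 165 161 160 163 162 159 158 147 140 139 147 142 149 146 137
 141]
F [-5.4  0.6  0.2] Tq [0.129 1.05  0.429] Mz@eye 0.539 z 0.0909 t 27.7 dist 0.0843
mark n 3 ang 0.2508560341008243
off [-0.0012  0.0004] th 5.9224
[[-0.0, -0.004, -0.0], [-0.0, -0.008, -0.0], [-0.0, -0.012, -0.0], [-0.0, -0.017, -0.0], [-0.001, -0.021, -0.0], [-0.001, -0.025, -0.0], [-0.001, -0.029, -0.0], [-0.002, -0.033, -0.0]]
[[0, 0, -0.025], [0, 0, -0.05], [0, 0, -0.075], [0, 0, -0.1], [0, 0, -0.125], [0, 0, -0.15], [0, 0, -0.175], [0, 0, -0.2]]
```

{"op": "drive_tool", "data": {
  "slide": [
    [0,-0.006,0],
    [0,-0.012,0],
    [-0.001,-0.019,0],
    [-0.001,-0.025,0],
    [-0.002,-0.031,0],
    [-0.003,-0.038,0],
    [-0.003,-0.044,0],
    [-0.004,-0.05,0]
  ],
  "rotation": [
    [0,0,-0.038],
    [0,0,-0.075],
    [0,0,-0.112],
    [0,0,-0.15],
    [0,0,-0.188],
    [0,0,-0.225],
    [0,0,-0.262],
    [0,0,-0.3]
  ]
}}

```text
clock: 28.75
eef_pos: [0.4975, -0.0279, 0.0913]
tool_rot: [0.104, 0.995, -0.0, 0.0]
ft_force: [0.9, 2.1, -1.5]
grip_width: 0.0079
grasp_force: 58.7
```

```bash
python3 s3.py .1|tail -5
```

```text
F [ 1.3  0.6 -1.3] Tq [ 0.305 -0.317  0.241] Mz@eye 0.166 z 0.0912 t 28.8 dist 0.0834
mark n 10 ang 0.29192300280942624
off [-0.0005 -0.0001] th 6.073
[[-0.0, -0.004, -0.0], [-0.0, -0.008, -0.0], [-0.0, -0.012, -0.0], [-0.0, -0.017, -0.0], [-0.001, -0.021, -0.0], [-0.001, -0.025, -0.0], [-0.001, -0.029, -0.0], [-0.002, -0.033, -0.0]]
[[0, 0, -0.025], [0, 0, -0.05], [0, 0, -0.075], [0, 0, -0.1], [0, 0, -0.125], [0, 0, -0.15], [0, 0, -0.175], [0, 0, -0.2]]
```

{"op": "drive_tool", "data": {
  "slide": [
    [0,-0.006,0],
    [0,-0.012,0],
    [0,-0.017,0],
    [0.02,-0.018,0],
    [0.05,-0.019,0],
    [0.08,-0.021,0],
    [0.11,-0.022,0],
    [0.14,-0.024,0]
  ],
  "rotation": [
    [0,0,-0.04],
    [0,0,-0.07],
    [0,0,-0.1],
    [0,0,-0.1],
    [0,0,-0.1],
    [0,0,-0.1],
    [0,0,-0.1],
    [0,0,-0.1]
  ]
}}

```text
clock: 29.85
eef_pos: [0.4608, -0.0262, 0.091]
tool_rot: [0.08, 0.997, -0.0, -0.0]
ft_force: [-0.2, 1.0, -1.9]
grip_width: 0.0077
grasp_force: 58.5
```

{"op": "drive_tool", "data": {
  "slide": [
    [0.01,0,0],
    [0.04,0,0],
    [0.07,0,0],
    [0.1,0,0],
    [0.14,0,0],
    [0.18,0,0],
    [0.22,0,0],
    [0.24,0,0]
  ],
  "rotation": [
    [0,0,0],
    [0,0,0],
    [0,0,0],
    [0,0,0],
    [0,0,0],
    [0,0,0],
    [0,0,0],
    [0,0,0]
  ]
}}

```text
clock: 30.85
eef_pos: [0.4016, -0.0165, 0.0911]
tool_rot: [0.08, 0.997, -0.0, -0.0]
ft_force: [0.1, -0.1, -2.1]
grip_width: 0.0079
grasp_force: 58.5
```

Run:
```python
from h import *
goto([.44,-.3,.175],np.pi-.026)
c=bot.camera("top")
print(*[mark(i,c,-1.3,-.1) for i in (np.load("top0.npz")["im"],c["image"])])
```

```text
pos [ 0.4016 -0.0165  0.0911] psi 2.9814 j [-0.04  0.17 -0.48  0.92 -0.    0.12] F [ 0.1 -0.1 -2.1] Tq [-0.02 -0.04 -0.02] t 30.85
slide [-0.333 -1.095 -0.336] rot [-0.    -0.001 -0.268]
(np.float64(-0.4374), array([ 73,  74,  80,  79,  79,  89,  97,  90,  63,  55,  88, 111])) (np.float64(-0.6217), array([82, 82, 84, 89, 92, 76, 40, 31, 55, 77, 87, 92]))
```

The washer has turned 10.5°. Taking the bar back to its rest.

{"op": "drive_tool", "data": {
  "slide": [
    [0,0,-0.05],
    [0,0,-0.15],
    [0,0,-0.26],
    [0,-0.06,-0.33],
    [-0.05,-0.17,-0.336],
    [-0.11,-0.32,-0.336],
    [-0.18,-0.47,-0.336],
    [-0.25,-0.6,-0.336]
  ],
  "rotation": [
    [0,0,0],
    [0,0,0],
    [0,0,0],
    [0,0,0],
    [0,0,0],
    [0,0,0],
    [0,0,0],
    [0,0,0]
  ]
}}

```text
clock: 31.9
eef_pos: [0.4411, -0.1764, 0.1762]
tool_rot: [0.08, 0.997, -0.0, 0.001]
ft_force: [-0.2, -0.5, -0.9]
grip_width: 0.008
grasp_force: 58.6
```

{"op": "drive_tool", "data": {
  "slide": [
    [-0.04,-0.1,0],
    [-0.09,-0.22,0],
    [-0.14,-0.34,0],
    [-0.19,-0.45,0],
    [-0.23,-0.53,0],
    [-0.25,-0.577,0],
    [-0.25,-0.577,0],
    [-0.25,-0.577,0]
  ],
  "rotation": [
    [0,0,-0.03],
    [0,0,-0.08],
    [0,0,-0.13],
    [0,0,-0.18],
    [0,0,-0.23],
    [0,0,-0.268],
    [0,0,-0.268],
    [0,0,-0.268]
  ]
}}

```text
clock: 32.9
eef_pos: [0.4786, -0.3263, 0.1751]
tool_rot: [0.013, 1.0, 0.0, -0.0]
ft_force: [0.3, 0.7, -2.3]
grip_width: 0.0079
grasp_force: 58.7
```

Run:
```python
from h import *
goto([.478,-.327,.029],np.pi-.026)
c,P=cam("top")
m=(np.abs(P[...,0]-.49)<.2)&(np.abs(P[...,1]+.33)<.05)&(P[...,2]>.16)&(P[...,2]<.215)&(np.abs(P[...,0]-.478)>.06)
X=P[m]; lo=X[X[:,0]<.478]; hi=X[X[:,0]>.478]; print(m.sum(),lo.mean(0),hi.mean(0),lo[:,0].min(),hi[:,0].max())
```

```text
pos [ 0.4786 -0.3263  0.1751] psi 3.1156 j [-0.6   0.43  0.12  1.27  0.   -0.57] F [ 0.3  0.7 -2.3] Tq [-0.05 -0.01  0.  ] t 32.9
slide [ 0.002 -0.003  0.584] rot [ 0.001 -0.001  0.   ]
238 [ 0.38518252 -0.32372307  0.19716664] [ 0.56845072 -0.32861122  0.19659756] 0.36099132855550903 0.5983920699471674
```

{"op": "drive_tool", "data": {
  "slide": [
    [0,-0.002,0.06],
    [0,-0.002,0.16],
    [0,-0.002,0.27],
    [0,-0.002,0.38],
    [0,-0.002,0.47],
    [0,-0.002,0.54],
    [0,-0.002,0.575],
    [0,-0.002,0.584]
  ],
  "rotation": [
    [0,0,0],
    [0,0,0],
    [0,0,0],
    [0,0,0],
    [0,0,0],
    [0,0,0],
    [0,0,0],
    [0,0,0]
  ]
}}

```text
clock: 33.95
eef_pos: [0.4784, -0.3269, 0.0284]
tool_rot: [0.013, 1.0, 0.0, -0.001]
ft_force: [-0.7, 1.2, -0.3]
grip_width: 0.0074
grasp_force: 58.7
```

```bash
python3 -c "
from h import *
goto([.478,-.327,.028],np.pi-.026)"
```

```text
pos [ 0.4784 -0.3269  0.0284] psi 3.1156 j [-0.6   0.56 -0.08  0.94  0.   -0.57] F [-0.7  1.2 -0.3] Tq [ 0.16  0.13 -0.03] t 33.95
slide [ 0.001 -0.     0.002] rot [ 0.002 -0.002 -0.   ]
```

{"op": "drive_tool", "data": {
  "slide": [
    [0,0,0.003],
    [0,0,0.003],
    [0,0,0.003],
    [0,0,0.003],
    [0,0,0.003],
    [0,0,0.003],
    [0,0,0.003],
    [0,0,0.003]
  ],
  "rotation": [
    [0,0,0],
    [0,0,0],
    [0,0,0],
    [0,0,0],
    [0,0,0],
    [0,0,0],
    [0,0,0],
    [0,0,0]
  ],
  "gripper": 1
}}

```text
clock: 34.95
eef_pos: [0.4788, -0.3275, 0.0282]
tool_rot: [0.013, 1.0, 0.0, -0.0]
ft_force: [0.1, -0.2, -0.2]
grip_width: 0.0851
grasp_force: 0.0
```

{"op": "drive_tool", "data": {
  "slide": [
    [0,0,-0.05],
    [0,0,-0.15],
    [0,0,-0.3],
    [0,0,-0.45],
    [0,0,-0.6],
    [-0.1,0.15,-0.7],
    [-0.1,0.35,-0.8],
    [-0.1,0.5,-0.8]
  ],
  "rotation": [
    [0,0,0],
    [0,0,0],
    [0,0,0],
    [0,0,0],
    [0,0,0],
    [0,0,0],
    [0,0,0],
    [0,0,0]
  ]
}}

```text
clock: 35.95
eef_pos: [0.5087, -0.2022, 0.2319]
tool_rot: [0.013, 1.0, -0.001, 0.003]
ft_force: [-0.2, 0.6, 0.4]
grip_width: 0.0853
grasp_force: 0.0
```

Run:
```python
from h import *
c,P=cam("top"); save("fin.png",c["image"][150:300,270:470],4)
o=bot.get_obs();print(o['eef_pos'],o['grip_width'],o['ft_force'],mark(c["image"],c,-1.3,-.1)[0])
B=(np.abs(P[...,0]-.48)<.2)&(np.abs(P[...,1]+.33)<.06)&(P[...,2]>.040)&(P[...,2]<.062)
X=P[B];r=cv2.fitLine(X[:,:2].astype(np.float32),cv2.DIST_HUBER,0,.001,.001).ravel()
print("yaw",r[1]/r[0],X[:,0].min(),X[:,0].max(),"y at .48",r[3]+(.48-r[2])*r[1]/r[0],"z",np.median(X[:,2]))
```

```text
[ 0.50784474 -0.19782387  0.23095394] 0.08561661083373424 [-0.49030561  2.5660457  -1.32603021] -0.6214
yaw -0.07069025 0.36270622110448514 0.5002762106528152 y at .48 -0.3282474 z 0.04933811142035838
```

View pics/fin.png

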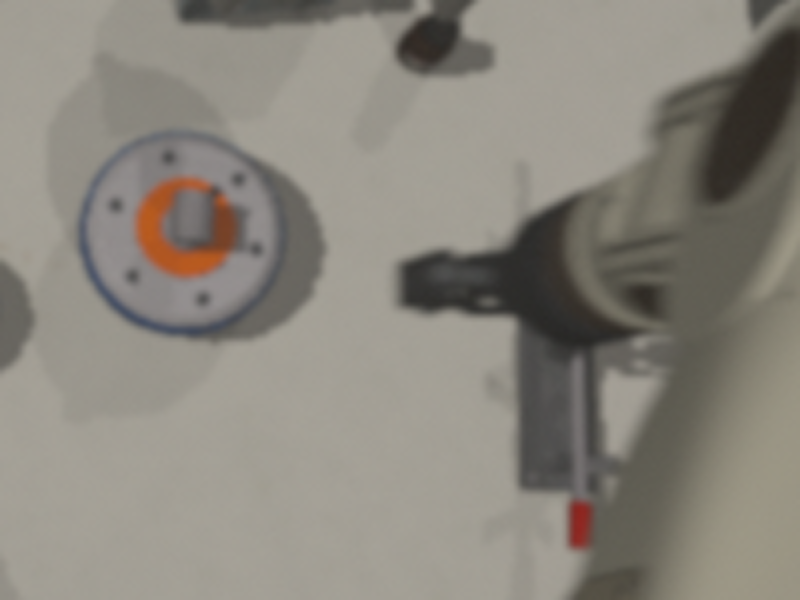

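The bar lies where it started, with the sleeve at (580,525). The mark still reads 10.5° round, and the gripper is clear of everything.

```bash
python3 -c "
from workcell import bot
print(bot.job_done())"
```

```text
the job is handed in; nothing more can be done
None
```

I handed the job in at about 36 s: the eye gripped and carried the washer round about 10.5°, and the bar is back in both saddles of its rest with the gripper clear; no verdict came back.

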